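Fold back the front leaf of a block heater's bifold cover

TASK

Open the front half of the block heater so that its tubes can be reached: by its bar handle fold the front leaf of the hinged cover up and over until it lies flat on the rear leaf, and press it down onto its rubber buffers until the spring catch snaps over its wire bail and keeps it there. Leave the rear leaf shut, do not force the cover (a firm finger's push is enough), do not disturb the bottles and the flask, and let go at the end.

Things in the scene. Friction and masses are not known exactly. Their poses are not given: they have to be found in the camera images.
- heater: Fixed block heater: light grey box 280 mm wide, 105 mm high to its deck, on which a cover of two hinged leaves lies (aluminium frames 262 mm wide, 10 mm thick, clear windows). In front a low grey console, to 195 mm before the origin, under 70 mm high. Origin on the bench below the fold hinge; +x to the rear, -x to the front (handle, console), y along the hinges, z up.
- fold_hinge (a point): Mid-width on the axis of the hinge that joins front and rear leaf; axis along the heater's y, 119 mm above the bench. The front leaf's upper face lies 4 mm and its underside 14 mm off this axis: below it when shut; folded back, the underside is on top, 14 mm above the axis, with 8 mm of air left between the leaves.
- front_leaf (a joint): Front leaf's angle about the fold hinge, rad: 0 shut to the front, 1.57 upright, 3.14 flat above the rear leaf, where it meets rubber buffers that give a few mm more. Starts shut or ajar. Hinge friction 0.26 N m: the leaf (0.22 to 0.29 kg) stays where it is left. At about 3.05 its bail meets the spring catch; to press it on and home takes a peak of 10 to 22 N at the end rail.
- handle_bar (a point): Centre of the bar handle: round steel bar, 12 mm thick, 124 mm long, parallel to the hinge, 165 mm from its axis, in the leaf's own plane, on an 8 mm arm at each end; 40 mm of air between bar and bail. Shut, it overhangs the console 110 mm above the bench, 40 mm free below. Folded, it sticks out behind the box. It can turn between the fingers.
- rear_leaf (a joint): Rear leaf's angle, rad: 0 shut. Hinged to the box 135 mm behind the fold hinge; friction 0.5 N m.
- reagent_bottle: Bystander: square ivory bottle with a screw cap, 62 mm wide, 125 mm high. Origin under its centre.
- flask: Bystander: conical glass flask, 72 mm across, 105 mm high. Origin under its centre.
- wash_bottle: Bystander: round white wash bottle with a bent spout, 62 mm across, 155 mm high. Origin under its centre.
- catch_hook (a point): Hook of the spring catch: a small steel block at mid-width near the rear edge of the rear leaf, with a sprung bolt 22 mm wide, steeply sloped in front, 117 mm behind the fold axis. The bail pushes the bolt back, must be pressed a little deeper than flat, into the buffers, and the bolt then snaps over it. Its top stands 10 mm above the folded leaf: do not press on it.
- catch (a joint): How far the sprung bolt is pushed back to the rear, m: 0 at rest (free, or snapped over the bail), about 0.005 while the bail is passing and not yet caught.
- end_rail: End rail of the front leaf, the place to push it down: aluminium, 40 mm broad, 10 mm thick, from 68 to 108 mm from the fold axis; from its edge a small wire bail 40 mm wide sticks out to 119 mm. Origin at mid-width on its UNDERSIDE, 90 mm from the fold axis; axes as the heater's when shut. Shut, the underside faces down; folded, it faces up, 133 mm above the bench.

How it is judged:
By the outcome, as a careful person would: the job done as asked, in the order asked, and still so for the second after the job is handed in, with the robot touching nothing.
It also fails if it takes over 54 s, if anything falls off the work surface, if the arm or the gripper's body presses on something with over 40 N, if the wrist force passes 120 N, or if a joint passes its speed limit or range.

ROBOT

A 6-joint arm with a two-finger parallel gripper is mounted at the origin on the work surface. World frame = base frame: x ahead of the robot, y to its left, z up, the work surface at z = 0. Lengths are in m, angles in rad, forces in N, time in s.
With the tool pointing down it reaches from about 0.275 to 0.75 m from the base axis. Payload 10.2 kg.
Tool frame: the origin (TCP) lies on the front face of the gripper's body, between the roots of the fingers; the fingertips stand 64 mm ahead of it and the grasp point (between the pads) lies 45 mm ahead of it; y points along the fingers, x is the direction in which the jaws open and shut, and the axes are right-handed (so a half turn about y gives the same grasp; the last joint's range is limited). The gripper opens to 88 mm and grips with 3 to 60 N. Pads are 18 mm wide; open, the fingers measure 123 mm over their backs; the gripper's body (75 mm by 187 mm) begins 45 mm behind the grasp point.
Start: joints at [-1.399, 0.313, 1.498, -0, 1.331, -0.223], TCP at [0.202, -0.485, 0.303] pointing down, gripper open.
Joint ranges: [-2.94, 2.94], [-0.97, 2.17], [0.19, 2.56], [-1.23, 4.37], [0.02, 3.11], [-2.88, 2.88]. Speed limits (rad/s): [2.39, 2.39, 3.01, 3.14, 3.14, 3.14].

INTERFACE

Orientations are given as a unit quaternion [x, y, z, w].
In Python, from cell import monitor, snapshot, finish_job gives the robot as it stands.
- The arm moves only by the tool drive_tool, never from a script. Its argument "rows" is a list of rows, each a list of 4 numbers: the shift along the tool's x, y, z each as a share of 0.025 m, from -1 to 1, then the turn about the tool's y as a share of 6 degrees, from -1 to 1. In form: [[x, y, z, spin], ...]. A call has exactly 8 rows; each row shifts and turns the commanded pose from where the row before left it, along the tool's axes as they then stand; what a row does not reach is not made up. A row lasts 1/10 s, in which the tool goes at most 50 mm and 8.59 degrees, less where a joint would pass 70% of its speed; a pose out of reach is approached as far as the arm can. A call with a number of a shift or a turn outside -1 to 1 is refused whole. A call with a gripper value outside its range is refused whole. "claw" is the closure in counts, from 0 (fully open) to 255 (shut), set as the call begins (left out, the last holds). The fingers move at their own pace and stop on an object; "squeeze" is the grip in N (left out, the last holds). Time passes only in rows, so rows that do not move let the fingers close, or fill a call up. It gives the time, the measured TCP pose, the force and the opening at its end, in the units of the state.
- monitor.sense(): the state, without advancing time (a new reading comes with each control period).
- snapshot(name): name is "scene" or "top" or "wrist"; returns a dict with "color" (480x640x3 uint8, blue, green, red), "range_z" (480x640 float32, m along the optical axis (not along the pixel's ray), 0 where there is no reading), "fx", "fy", "cx", "cy" (pixels), "R" (3x3) and "t" (3): a world point X has camera coordinates R X + t; the wrist camera has in their place "hand_eye" (4x4, takes a point from camera to tool coordinates, whose origin is the TCP and whose axes are the tool frame's). Camera axes: x right, y down, z forward; pixel columns grow to the right and rows downward; lengths in m; the calibration is good to about 2 mm. A picture is of the moment at which its call begins: read the wrist's pose just before it.
- finish_job(): hands the job in, once; it reports no verdict.
The state is a dict: "t": time; "joint_pos": joint angles; "joint_vel": joint speeds; "joint_torque": joint torques, N m; "position": TCP position; "eef_rot": TCP orientation; "contact_force": force on the tool from outside, world axes, zero at the start; "moment": the same for the moment, N m; "gripper_width": finger opening in m.
Only numpy, scipy, OpenCV 4.12 (cv2) and the standard library are available. Lean on these libraries where they do the work, as an engineer would, in place of code of your own. Each camera call takes 0.05 s, during which the arm holds its last target.

## Working session

There is one attempt and no reset: what is moved stays moved. The work goes in short steps, Python scripts to look and compute and a tool call to move; the robot and the scene stay as the last step left them, time stands still between calls to the robot, and variables do not carry over. Pictures are saved under pics/ and viewed, and the job is handed in when it is done.

Besides the shell and the picture viewer there is one more tool, called after ">>>" by a JSON object that holds its "name" and its "arguments", one argument or row to a line. drive_tool: Moves the arm, as the interface text tells. Its arguments: {"type":"object","properties":{"rows":{"type":"array"},"claw":{"type":"number"},"squeeze":{"type":"number"}},"required":["rows"]}

```bash
ls; mkdir -p pics
python3 - <<'E'
from cell import monitor, snapshot
import cv2,numpy as np
s=monitor.sense()
for k in s: print(k,np.round(s[k],3))
for n in ("scene","top"):
    d=snapshot(n); cv2.imwrite(f"pics/{n}0.png",d["color"]); np.savez(f"pics/{n}0.npz",**d)
    print(n,d["fx"],d["cx"],d["cy"],np.round(d["R"],3).tolist(),np.round(d["t"],3))
E
```

```text
pics
t 0.0
joint_pos [-1.399  0.313  1.498  0.     1.331 -0.223]
joint_vel [ 0.    -0.    -0.    -0.    -0.001  0.001]
joint_torque [ 1.0000e-03 -4.0221e+01 -2.5227e+01  6.9000e-02  3.5000e-02 -0.0000e+00]
position [ 0.202 -0.484  0.302]
eef_rot [-0.588  0.393 -0.392  0.589]
contact_force [-0.192  0.066  0.003]
moment [ 0.042 -0.024  0.015]
gripper_width 0.089
scene 522.6613626022012 321.2948425168763 248.3123299008219 [[0.092, 0.996, -0.003], [0.685, -0.065, -0.726], [-0.723, 0.064, -0.688]] [-0.139 -0.323  1.377]
top 619.1895335300909 325.4098351253049 239.06158422074733 [[-0.015, -1.0, -0.011], [-0.996, 0.016, -0.09], [0.09, 0.009, -0.996]] [0.112 0.594 1.379]
```

View pics/scene0.png

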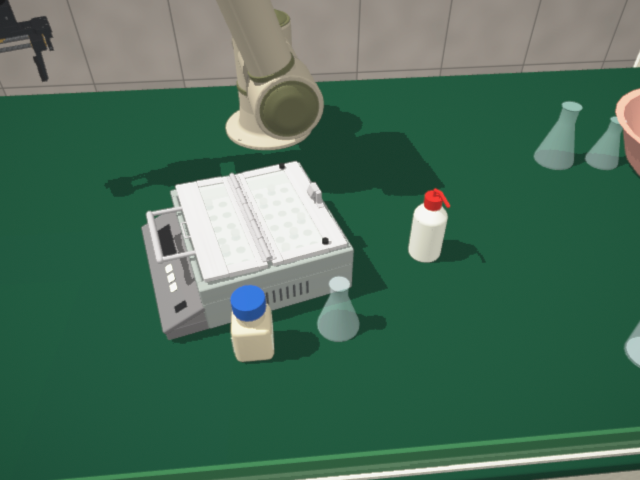

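View pics/top0.png

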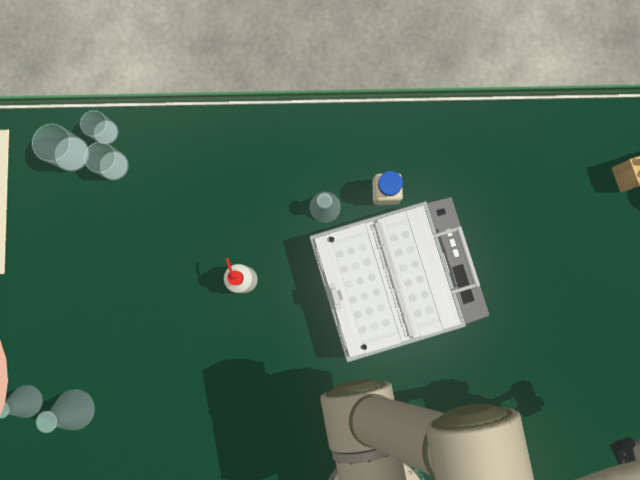

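The heater lies with its front to world −y (right in the top view): handle about (460,260), hinge about (393,280), catch about (336,295). The reagent bottle is at (388,187), the flask at (325,206) and the wash bottle at (240,278). I'll zoom in to measure.

Run:
```python
import cv2,numpy as np
d=np.load("pics/top0.npz"); c=d["color"][180:370,300:500]
cv2.imwrite("pics/topz.png",cv2.resize(c,None,fx=3.15,fy=3.15,interpolation=cv2.INTER_CUBIC))
d=np.load("pics/scene0.npz"); c=d["color"][150:340,130:360]
cv2.imwrite("pics/scenez.png",cv2.resize(c,None,fx=3,fy=3,interpolation=cv2.INTER_CUBIC))
```

```text
(no output)
```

View pics/topz.png

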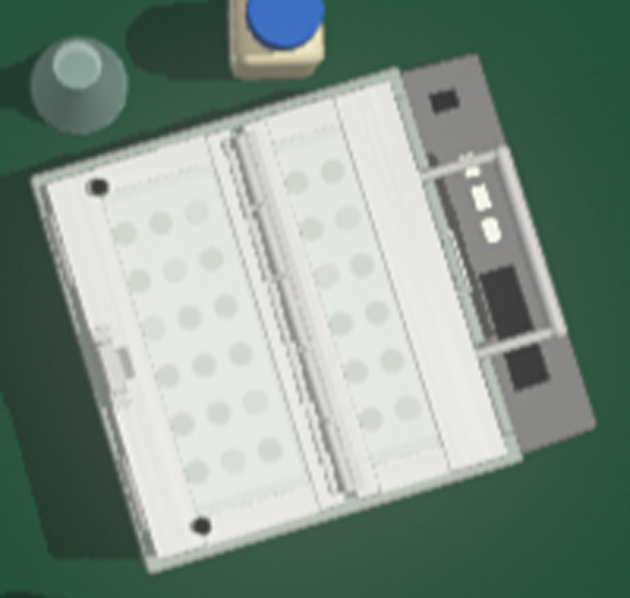

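View pics/scenez.png

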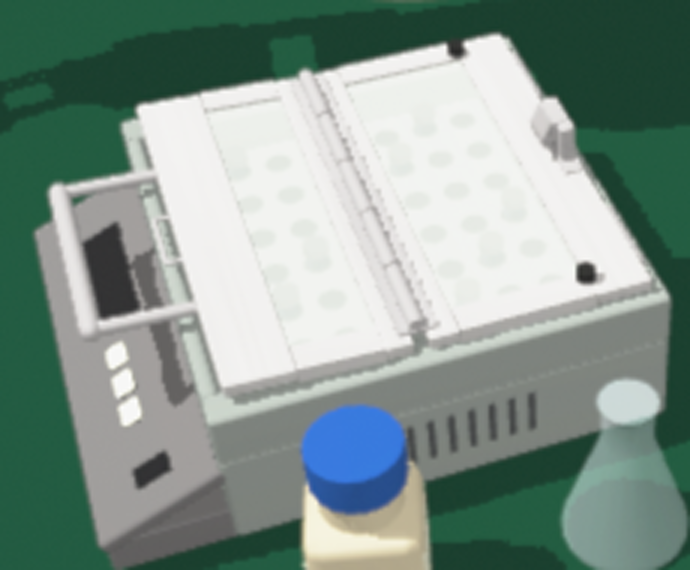

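The top zoom shows the bar from (505,150) to (560,333) and the hinge line from about (240,132) to (348,495). In the scene zoom the bar runs from (58,190) to (90,328). Now triangulating.

```bash
cat > h.py <<'E'
import numpy as np,cv2
def ray(d,p):
    r=np.array([(p[0]-d["cx"])/d["fx"],(p[1]-d["cy"])/d["fy"],1.]); R=d["R"];
    return -R.T@d["t"], R.T@r
def onz(d,p,z):
    o,r=ray(d,p); return o+r*(z-o[2])/r[2]
def tri(d1,p1,d2,p2):
    o1,r1=ray(d1,p1);o2,r2=ray(d2,p2)
    a=np.linalg.lstsq(np.c_[r1,-r2],o2-o1,rcond=None)[0]
    A=o1+a[0]*r1;B=o2+a[1]*r2
    return (A+B)/2,np.linalg.norm(A-B)
E
python3 - <<'E'
from h import *
np.set_printoptions(precision=4,suppress=True)
T=np.load("pics/top0.npz");S=np.load("pics/scene0.npz")
t=lambda x,y:(x/3.15+300-.34,y/3.15+180-.34)
s=lambda x,y:(x/3+130-.33,y/3+150-.33)
for a,b in (((505,150),(90,328)),((560,333),(58,190))): print("bar",tri(T,t(*a),S,s(*b)), onz(T,t(*a),.11))
print("hinge",onz(T,t(240,132),.122),onz(T,t(348,495),.122))
print("hinge S",onz(S,s(420,330),.122),onz(S,s(306,74),.122))
for c in ((33,178),(150,572),(520,460),(400,68)): print("corner",onz(T,t(*c),.105))
print("catch",onz(T,t(122,362),.13),"console",onz(T,t(478,57),.06),onz(T,t(596,427),.06))
print("buffers",onz(T,t(97,187),.127),onz(T,t(201,526),.127))
r=T["range_z"]
for c in ((505,150),(560,333),(430,270),(530,240)):
    u,v=t(*c);w=r[int(round(v))-2:int(round(v))+3,int(round(u))-2:int(round(u))+3]; z=w[w>0].min() if (w>0).any() else 0
    o,q=ray(T,(u,v));print("rng",o+q*z)
for n,c,z in (("reag cap",(285,10),.125),("flask",(78,65),.105)): print(n,onz(T,t(*c),z))
print("wash",onz(T,(236,278),.13))
E
```

```text
bar (array([ 0.6071, -0.1809,  0.1202]), np.float64(0.005453431171625489)) [ 0.6085 -0.1858  0.11  ]
bar (array([ 0.484 , -0.215 ,  0.1176]), np.float64(0.003174507818618359)) [ 0.4843 -0.2184  0.11  ]
hinge [ 0.6223 -0.0057  0.122 ] [ 0.3794 -0.0717  0.122 ]
hinge S [ 0.6276 -0.0012  0.122 ] [ 0.3859 -0.0695  0.122 ]
corner [0.5951 0.1347 0.105 ]
corner [0.3292 0.0598 0.105 ]
corner [ 0.3998 -0.1897  0.105 ]
corner [ 0.6666 -0.1172  0.105 ]
catch [0.4693 0.0764 0.13  ] console [ 0.6803 -0.1795  0.06  ] [ 0.4194 -0.2526  0.06  ]
buffers [0.5862 0.0911 0.127 ] [0.3609 0.0262 0.127 ]
rng [ 0.6063 -0.1813  0.1314]
rng [ 0.4841 -0.2141  0.1284]
rng [ 0.5273 -0.1301  0.1246]
rng [ 0.5461 -0.1964  0.129 ]
reag cap [ 0.7044 -0.0377  0.125 ]
flask [0.6723 0.1028 0.105 ]
wash [0.5071 0.2903 0.13  ]
```

```bash
cat >> h.py <<'E'
from scipy.spatial.transform import Rotation as Ro
A=np.deg2rad(15.4); h=np.array([np.cos(A),np.sin(A),0]); r=np.array([-np.sin(A),np.cos(A),0]); Z=np.array([0,0,1.])
H=np.array([.503,-.037,.119])
def bar(th): return H+r*(-.165*np.cos(th)-.009*np.sin(th))+Z*(.165*np.sin(th)-.009*np.cos(th))
def grasp(s):
    M=Ro.from_quat(s["eef_rot"]).as_matrix(); return M, s["position"]+.045*M[:,1]
def togo(s,P):
    M,g=grasp(s); return M.T@(P-g)/.025
E
python3 - <<'E'
from h import *
from cell import monitor
np.set_printoptions(precision=3,suppress=True)
s=monitor.sense();M,g=grasp(s);print(M)
print("x axis deg",np.rad2deg(np.arctan2(M[1,0],M[0,0])),"r",np.rad2deg(np.arctan2(r[1],r[0])))
print(bar(.09),[bar(t) for t in (0,1.57,2.6,3.14)])
E
```

```text
[[ 0.385 -0.     0.923]
 [-0.923  0.001  0.385]
 [-0.001 -1.     0.   ]]
x axis deg -67.38273081423121 r 105.4
[ 0.547 -0.196  0.125] [array([ 0.547, -0.196,  0.11 ]), array([ 0.505, -0.046,  0.284]), array([0.467, 0.095, 0.212]), array([0.459, 0.122, 0.128])]
```

>>> {"name": "drive_tool", "arguments": {
  "rows": [
    [0,0,0,0.6],
    [0,0,0,0.6],
    [-0.5,0,1,0],
    [-0.5,0,1,0],
    [-0.5,0,1,0],
    [-0.5,0,1,0],
    [-0.5,0,1,0],
    [-0.5,0,1,0]
  ],
  "claw": 168,
  "squeeze": 5
}}

```text
t: 0.9
position: [0.3273, -0.3715, 0.3025]
eef_rot: [-0.562, 0.429, -0.428, 0.563]
contact_force: [0.6, 0.1, 0.4]
gripper_width: 0.0302
```

>>> {"name": "drive_tool", "arguments": {
  "rows": [
    [-0.5,0,1,0],
    [-0.5,0,1,0],
    [-0.5,0,1,0],
    [-0.5,0,1,0],
    [-0.5,0,1,0],
    [-0.5,0,1,0],
    [-0.5,0,1,0],
    [0,0,1,0]
  ]
}}

```text
t: 1.7
position: [0.4968, -0.2333, 0.3027]
eef_rot: [-0.563, 0.428, -0.428, 0.563]
contact_force: [0.1, -1.8, 0.0]
gripper_width: 0.0301
```

Run:
```python
from h import *
from cell import monitor,snapshot
np.set_printoptions(precision=3,suppress=True)
s=monitor.sense();M,g=grasp(s);print(s["t"],g,"x deg",np.rad2deg(np.arctan2(M[1,0],M[0,0])),s["gripper_width"],s["contact_force"])
print("units to bar",togo(s,bar(.09)))
d=snapshot("wrist");cv2.imwrite("pics/w1.png",d["color"]);np.savez("pics/w1.npz",pos=s["position"],q=s["eef_rot"],**d);print(d["hand_eye"])
```

```text
1.7 [ 0.497 -0.233  0.258] x deg -74.51990333218491 0.030133741468164638 [ 0.135 -1.786  0.017]
units to bar [-0.892  5.312  2.328]
[[ 1.    -0.001  0.     0.   ]
 [-0.    -0.292  0.956 -0.083]
 [-0.001 -0.956 -0.292  0.076]
 [ 0.     0.     0.     1.   ]]
```

View pics/w1.png

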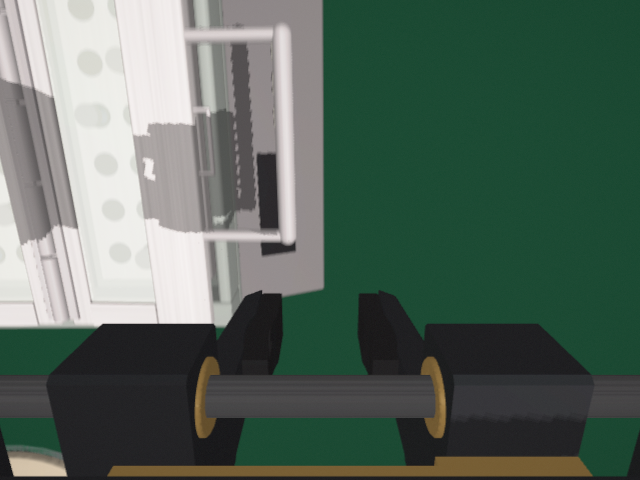

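Wrist view: the bar runs from (283,28) to (288,242), bail at about (203,140), rail to its left. I'll locate the bar from this view.

```bash
cat >> h.py <<'E'
def wpt(d,p,z=None,win=2):
    M=Ro.from_quat(d["q"]).as_matrix(); E=d["hand_eye"]
    q=np.array([(p[0]-d["cx"])/d["fx"],(p[1]-d["cy"])/d["fy"],1.])
    o=M@E[:3,3]+d["pos"]; q=M@E[:3,:3]@q
    if z is None:
        w=d["range_z"][p[1]-win:p[1]+win+1,p[0]-win:p[0]+win+1]; z=np.median(w[w>0]); return o+q*z
    return o+q*(z-o[2])/q[2]
E
python3 - <<'E'
from h import *
np.set_printoptions(precision=4,suppress=True)
d=np.load("pics/w1.npz")
P=[(283,40),(284,90),(286,140),(287,190),(288,230)]
for p in P: print(p,wpt(d,p),wpt(d,p,.124))
a,b=wpt(d,(284,60),.124),wpt(d,(288,220),.124);print("angle",np.rad2deg(np.arctan2(*(a-b)[1::-1])))
a,b=wpt(d,(283,25),.124),wpt(d,(288,244),.124);print("ends",a,b,(a+b)/2,np.linalg.norm(a-b))
print("rail",wpt(d,(170,60)),wpt(d,(135,60)),wpt(d,(170,250)),"bail",wpt(d,(209,140)))
print("console", wpt(d,(310,140)))
E
```

```text
(283, 40) [ 0.6043 -0.1816  0.1247] [ 0.6044 -0.1815  0.124 ]
(284, 90) [ 0.5779 -0.1887  0.1248] [ 0.5779 -0.1886  0.124 ]
(286, 140) [ 0.5499 -0.197   0.1247] [ 0.5498 -0.1969  0.124 ]
(287, 190) [ 0.5196 -0.2052  0.1247] [ 0.5195 -0.2052  0.124 ]
(288, 230) [ 0.4938 -0.2124  0.1244] [ 0.4936 -0.2124  0.124 ]
angle 15.524093660692623
ends [ 0.612  -0.1796  0.124 ] [ 0.4842 -0.2147  0.124 ] [ 0.5481 -0.1972  0.124 ] 0.13258609100562369
rail [ 0.5763 -0.1186  0.1207] [ 0.5707 -0.0979  0.1196] [ 0.457  -0.1378  0.1197] bail [ 0.5363 -0.1492  0.1179]
console [ 0.5486 -0.2107  0.04  ]
```

```bash
sed -i 's/^H=.*/H=np.array([.5035,-.038,.119])/' h.py
python3 - <<'E'
from h import *
from cell import monitor
s=monitor.sense(); print(np.round(togo(s,np.array([.5475,-.197,.120])),2))
E
```

```text
[-0.86  5.5   2.24]
```

>>> {"name": "drive_tool", "arguments": {
  "rows": [
    [-0.43,0,1,0],
    [-0.43,0,1,0],
    [0,0.8,0.24,0],
    [0,1,0,0],
    [0,1,0,0],
    [0,0.7,0,0],
    [0,0,0,0],
    [0,0,0,0]
  ]
}}

```text
t: 2.55
position: [0.5444, -0.1995, 0.2157]
eef_rot: [-0.563, 0.428, -0.428, 0.563]
contact_force: [-0.1, 0.3, -0.3]
gripper_width: 0.0301
```

Run:
```python
from h import *
from cell import monitor,snapshot
s=monitor.sense();M,g=grasp(s);print(s["t"],g,s["contact_force"]); print(np.round(togo(s,np.array([.5475,-.197,.120])),2))
d=snapshot("wrist");cv2.imwrite("pics/w2.png",d["color"]);np.savez("pics/w2.npz",pos=s["position"],q=s["eef_rot"],**d)
```

```text
2.55 [ 0.54438024 -0.19951996  0.17068003] [-0.08689856  0.30464613 -0.33384779]
[-0.06  2.03  0.15]
```

View pics/w2.png

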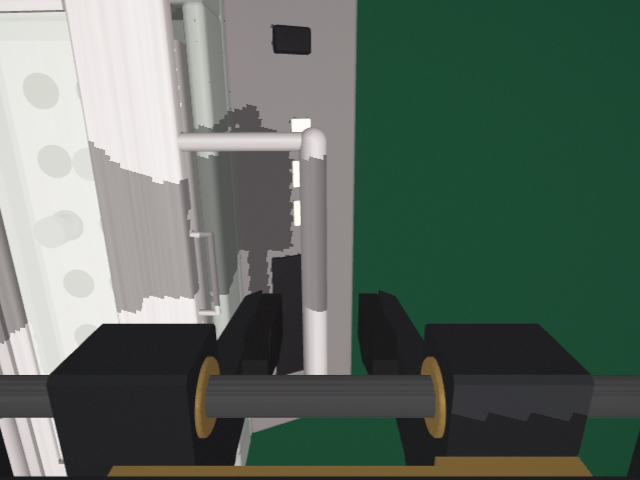

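The bar (x≈315) sits between the fingers (inner faces 282 and 358), nearly centred. I'll descend and close gently.

>>> {"name": "drive_tool", "arguments": {
  "rows": [
    [-0.1,0.6,0.1,0],
    [0,0.8,0,0],
    [0,0.6,0,0],
    [0,0,0,0],
    [0,0,0,0],
    [0,0,0,0],
    [0,0,0,0],
    [0,0,0,0]
  ]
}}

```text
t: 3.4
position: [0.5463, -0.1963, 0.1659]
eef_rot: [-0.563, 0.428, -0.429, 0.563]
contact_force: [0.4, -0.1, 0.7]
gripper_width: 0.0302
```

>>> {"name": "drive_tool", "arguments": {
  "rows": [
    [0,0,0,0],
    [0,0,0,0],
    [0,0,0,0],
    [0,0,0,0],
    [0,0,0,0],
    [0,0,0,0],
    [0,0,0,0],
    [0,0,0,0]
  ],
  "claw": 255,
  "squeeze": 6
}}

```text
t: 4.2
position: [0.5461, -0.1961, 0.1652]
eef_rot: [-0.563, 0.428, -0.428, 0.563]
contact_force: [-0.2, 1.5, 0.6]
gripper_width: 0.0119
```

```bash
cat > st.py <<'E'
from h import *
from cell import monitor
import sys
np.set_printoptions(precision=4,suppress=True)
s=monitor.sense();M,g=grasp(s);d=g-H
print(s["t"],"g",g,"F tool",np.round(M.T@s["contact_force"],1),"mom",np.round(s["moment"],2),"w",round(s["gripper_width"],4))
a,z=d@r,d[2]; rho=np.hypot(a,z); th=np.pi-np.arctan2(z,a)+np.arctan2(.009,.165)
print("radius",rho,"theta",th, "along h",d@h)
if len(sys.argv)>1:
    prev=g
    for t in map(float,sys.argv[1:]):
        P=bar(t); print(t,np.round(M.T@(P-prev)/.025,2)); prev=P
E
python3 st.py
```

```text
4.2 g [ 0.5461 -0.1961  0.1202] F tool [-1.5 -0.6  0.2] mom [0.29 0.05 0.08] w 0.0119
radius 0.16374256086789407 theta 0.06166252798757347 along h -0.0009228098868659089
```

```bash
sed -i 's/^H=.*/H=np.array([.5031,-.0366,.119])/' h.py; python3 st.py .12 .19 .27 .35 .43 .51 .59 .65
```

```text
4.2 g [ 0.5461 -0.1961  0.1202] F tool [-1.5 -0.6  0.2] mom [0.29 0.05 0.08] w 0.0119
radius 0.16519847977516894 theta 0.06159932719077702 along h -0.0009089502896538478
0.12 [-0.01 -0.39  0.04]
0.19 [-0.05 -0.46 -0.  ]
0.27 [-0.09 -0.52 -0.  ]
0.35 [-0.13 -0.51  0.  ]
0.43 [-0.17 -0.5   0.  ]
0.51 [-0.21 -0.48  0.  ]
0.59 [-0.25 -0.46  0.  ]
0.65 [-0.21 -0.33  0.  ]
```

>>> {"name": "drive_tool", "arguments": {
  "rows": [
    [-0.01,-0.39,0,0],
    [-0.05,-0.46,0,0],
    [-0.09,-0.52,0,0],
    [-0.13,-0.51,0,0],
    [-0.17,-0.5,0,0],
    [-0.21,-0.48,0,0],
    [-0.25,-0.46,0,0],
    [-0.21,-0.33,0,0]
  ]
}}

```text
t: 5.0
position: [0.5388, -0.1701, 0.259]
eef_rot: [0.563, -0.427, 0.43, -0.562]
contact_force: [0.5, -11.1, 3.0]
gripper_width: 0.0116
```

```bash
python3 st.py .7 .77 .85 .93 1.01 1.09 1.17 1.23
python3 - <<'E'
from cell import snapshot
import cv2
cv2.imwrite("pics/s3.png",snapshot("scene")["color"][100:360,80:400])
E
```

```text
5.0 g [ 0.5389 -0.1703  0.214 ] F tool [10.9 -3.  -2.4] mom [-1.48 -0.04 -0.04] w 0.0116
radius 0.167896976065362 theta 0.6562174099570234 along h -0.000987952095165803
0.7 [-0.26 -0.18  0.04]
0.77 [-0.29 -0.36  0.  ]
0.85 [-0.36 -0.39  0.  ]
0.93 [-0.39 -0.36  0.  ]
1.01 [-0.42 -0.32  0.  ]
1.09 [-0.44 -0.29  0.  ]
1.17 [-0.46 -0.25  0.  ]
1.23 [-0.36 -0.17  0.  ]
```

View pics/s3.png

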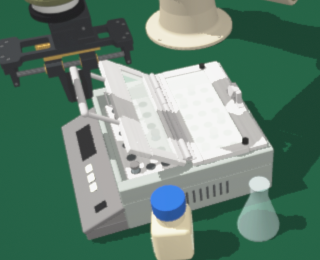

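Run:
```python
from h import *
from cell import monitor,snapshot
s=monitor.sense();M,g=grasp(s);print(s["t"],g,M.T@s["contact_force"])
d=snapshot("wrist");cv2.imwrite("pics/w4.png",d["color"]);np.savez("pics/w4.npz",pos=s["position"],q=s["eef_rot"],**d)
```

```text
5.05 [ 0.53886845 -0.16962616  0.21511712] [ 6.05132121 -4.89410652 -5.27724661]
```

View pics/w4.png

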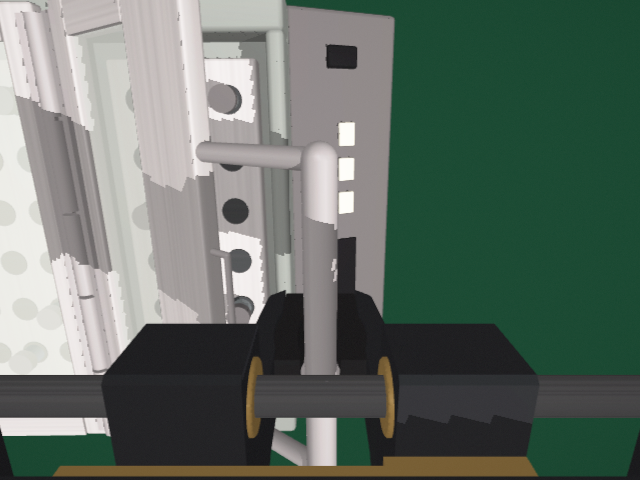

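The bar (x≈320) is held and the leaf is lifted. Now measuring where the bar sits along the fingers.

```bash
python3 - <<'E'
from h import *
np.set_printoptions(precision=4,suppress=True)
d=np.load("pics/w4.npz");M=Ro.from_quat(d["q"]).as_matrix();g=d["pos"]+.045*M[:,1]
for p in [(321,190),(321,230),(321,280),(321,320)]:
    P=wpt(d,p); P2=P-[0,0,.006]; e=P2-H; print(P,"bar in tool",M.T@(P2-g),"radius",np.hypot(e@r,e[2]),e@r)
E
python3 st.py
```

```text
[ 0.5905 -0.156   0.2162] bar in tool [0.0006 0.005  0.0534] radius 0.16569366327357885 -0.13831562602977573
[ 0.578  -0.1594  0.2163] bar in tool [0.0006 0.0049 0.0404] radius 0.16574678046520572 -0.13832405942458872
[ 0.5612 -0.1641  0.2163] bar in tool [0.0006 0.0049 0.023 ] radius 0.16572824196518038 -0.13833666923733065
[ 0.5469 -0.168   0.2162] bar in tool [0.0006 0.0049 0.0082] radius 0.16572072691878553 -0.1383473551119994
5.1 g [ 0.5389 -0.17    0.2146] F tool [ 7.9 -5.3 -3.5] mom [-1.26  0.19 -0.01] w 0.0117
radius 0.16792423673157927 theta 0.6598714318183082 along h -0.0009348544954807168
```

```bash
sed -i 's/s\["position"\]+.045/s["position"]+.050/' h.py; python3 st.py .67 .74 .81 .88 .95 1.02 1.09 1.15
```

```text
5.1 g [ 0.5389 -0.17    0.2096] F tool [ 7.9 -5.3 -3.5] mom [-1.26  0.19 -0.01] w 0.0117
radius 0.16515113131748405 theta 0.6348875512918025 along h -0.0009257441260259127
0.67 [-0.13 -0.19  0.04]
0.74 [-0.28 -0.37  0.  ]
0.81 [-0.3  -0.35  0.  ]
0.88 [-0.33 -0.33  0.  ]
0.95 [-0.35 -0.3   0.  ]
1.02 [-0.37 -0.28  0.  ]
1.09 [-0.39 -0.25  0.  ]
1.15 [-0.35 -0.19  0.  ]
```

>>> {"name": "drive_tool", "arguments": {
  "rows": [
    [-0.03,-0.19,0,0],
    [-0.28,-0.37,0,0],
    [-0.3,-0.35,0,0],
    [-0.33,-0.33,0,0],
    [-0.35,-0.3,0,0],
    [-0.37,-0.28,0,0],
    [-0.39,-0.25,0,0],
    [-0.35,-0.19,0,0]
  ],
  "squeeze": 8
}}

```text
t: 5.9
position: [0.5227, -0.1118, 0.3158]
eef_rot: [0.563, -0.427, 0.43, -0.562]
contact_force: [-0.6, -6.7, 8.0]
gripper_width: 0.0116
```

```bash
cat > look.py <<'E'
from h import *
from cell import monitor,snapshot
import sys
np.set_printoptions(precision=4,suppress=True)
n=sys.argv[1]
s=monitor.sense()
d=snapshot("wrist");cv2.imwrite(f"pics/{n}.png",d["color"]);np.savez(f"pics/{n}.npz",pos=s["position"],q=s["eef_rot"],**d)
d=np.load(f"pics/{n}.npz");M=Ro.from_quat(d["q"]).as_matrix();g=d["pos"]+.05*M[:,1]
for p in [(321,250),(321,300)]:
    P=wpt(d,p)-[0,0,.006]; e=P-H; print("bar in tool",M.T@(P-g),"radius",np.hypot(e@r,e[2]),"theta",np.pi-np.arctan2(e[2],e@r)+.0545)
E
python3 look.py w5; python3 st.py 1.2 1.27 1.34 1.41 1.48 1.55 1.62 1.69
```

```text
bar in tool [0.0006 0.0011 0.0332] radius 0.16564555488206306 theta 1.1314284493553766
bar in tool [0.0006 0.0011 0.0152] radius 0.16562559164490603 theta 1.1313404466896886
5.95 g [ 0.5227 -0.1108  0.2664] F tool [ 3.7 -7.9 -3.8] mom [-0.79  0.4   0.05] w 0.0115
radius 0.16620510409215 theta 1.1452171393284043 along h -0.0008547815870932137
1.2 [-0.34 -0.13  0.03]
1.27 [-0.43 -0.18  0.  ]
1.34 [-0.44 -0.15  0.  ]
1.41 [-0.45 -0.12  0.  ]
1.48 [-0.45 -0.08  0.  ]
1.55 [-0.46 -0.05  0.  ]
1.62 [-0.46 -0.02  0.  ]
1.69 [-0.46  0.01  0.  ]
```

>>> {"name": "drive_tool", "arguments": {
  "rows": [
    [0,0,0,0],
    [0,0,0,0],
    [0,0,0,0],
    [0,0,0,0],
    [0,0,0,0],
    [0,0,0,0],
    [0,0,0,0],
    [0,0,0,0]
  ]
}}

```text
t: 6.75
position: [0.5228, -0.1117, 0.3157]
eef_rot: [0.563, -0.427, 0.43, -0.562]
contact_force: [-1.7, -5.4, 10.9]
gripper_width: 0.0114
```

```bash
python3 look.py w6; python3 st.py 1.2 1.27 1.34 1.41 1.48 1.55 1.62 1.69;python3 - <<'E'
from cell import snapshot
import cv2
cv2.imwrite("pics/s6.png",snapshot("scene")["color"][60:360,80:400])
E
```

```text
bar in tool [0.0006 0.0005 0.0334] radius 0.1659533666734358 theta 1.133228043739726
bar in tool [0.0006 0.0006 0.0154] radius 0.16582048749522688 theta 1.1327387599491443
6.8 g [ 0.5229 -0.1118  0.2657] F tool [  4.3 -11.1  -3.2] mom [-0.86  0.27  0.07] w 0.0118
radius 0.1660653308050783 theta 1.1377518236497999 along h -0.0008675463595510343
1.2 [-0.38 -0.15  0.04]
1.27 [-0.43 -0.18  0.  ]
1.34 [-0.44 -0.15  0.  ]
1.41 [-0.45 -0.12  0.  ]
1.48 [-0.45 -0.08  0.  ]
1.55 [-0.46 -0.05  0.  ]
1.62 [-0.46 -0.02  0.  ]
1.69 [-0.46  0.01  0.  ]
```

View pics/s6.png

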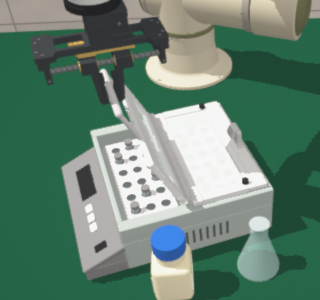

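>>> {"name": "drive_tool", "arguments": {
  "rows": [
    [-0.25,-0.25,0,0],
    [-0.43,-0.18,0,0],
    [-0.44,-0.15,0,0],
    [-0.45,-0.12,0,0],
    [-0.45,-0.08,0,0],
    [-0.46,-0.05,0,0],
    [-0.46,-0.02,0,0],
    [-0.46,0.01,0,0]
  ]
}}

```text
t: 7.65
position: [0.4996, -0.0283, 0.3338]
eef_rot: [0.563, -0.429, 0.428, -0.563]
contact_force: [-2.2, -3.2, 2.6]
gripper_width: 0.0118
```

```bash
python3 look.py w7; python3 st.py 1.69 1.77 1.85 1.93 2.01 2.09 2.17 2.25
```

```text
bar in tool [ 0.0006 -0.0008  0.0339] radius 0.16581379844784855 theta 1.6757449017575152
bar in tool [ 0.0006 -0.0006  0.016 ] radius 0.16561235643695293 theta 1.6757216695059465
7.7 g [ 0.4992 -0.027   0.2837] F tool [-1.8 -1.8 -2.1] mom [0.1  0.47 0.02] w 0.0117
radius 0.16505592727593837 theta 1.687718123164104 along h -0.0011686897479448134
1.69 [-0.02 -0.01  0.05]
1.77 [-0.53  0.06  0.  ]
1.85 [-0.52  0.1   0.  ]
1.93 [-0.51  0.14  0.  ]
2.01 [-0.5   0.18  0.  ]
2.09 [-0.48  0.22  0.  ]
2.17 [-0.46  0.26  0.  ]
2.25 [-0.44  0.29  0.  ]
```

Forces are now small. Continuing over the top.

>>> {"name": "drive_tool", "arguments": {
  "rows": [
    [-0.02,0,0,0],
    [-0.53,0.06,0,0],
    [-0.52,0.1,0,0],
    [-0.51,0.14,0,0],
    [-0.5,0.18,0,0],
    [-0.48,0.22,0,0],
    [-0.46,0.26,0,0],
    [-0.44,0.29,0,0]
  ]
}}

```text
t: 8.5
position: [0.4768, 0.055, 0.302]
eef_rot: [-0.563, 0.428, -0.428, 0.563]
contact_force: [-0.3, -2.2, 0.8]
gripper_width: 0.0119
```

```bash
python3 look.py w8; python3 st.py 2.25 2.33 2.40 2.47 2.54 2.61 2.67 2.73;python3 - <<'E'
from cell import snapshot
import cv2
cv2.imwrite("pics/s8.png",snapshot("scene")["color"][60:360,80:400])
E
```

```text
bar in tool [ 0.0006 -0.0026  0.0345] radius 0.16543288519789823 theta 2.234779850081242
bar in tool [ 0.0006 -0.0024  0.0168] radius 0.1652513089066459 theta 2.2354399164539083
8.55 g [0.4763 0.0563 0.2511] F tool [-2.4  0.8  1.4] mom [ 0.45 -0.23  0.04] w 0.0113
radius 0.16364555817249504 theta 2.2569539544251116 along h -0.0011385797033484236
2.25 [-0.   -0.08  0.05]
2.33 [-0.42  0.33  0.  ]
2.4 [-0.34  0.31  0.  ]
2.47 [-0.32  0.34  0.  ]
2.54 [-0.29  0.36  0.  ]
2.61 [-0.27  0.38  0.  ]
2.67 [-0.21  0.34  0.  ]
2.73 [-0.19  0.35  0.  ]
```

View pics/s8.png

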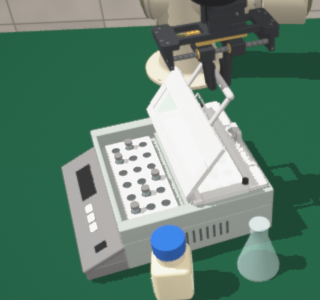

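>>> {"name": "drive_tool", "arguments": {
  "rows": [
    [0,0,0,0],
    [-0.42,0.33,0,0],
    [-0.34,0.31,0,0],
    [-0.32,0.34,0,0],
    [-0.29,0.36,0,0],
    [-0.27,0.38,0,0],
    [-0.21,0.34,0,0],
    [-0.19,0.35,0,0]
  ]
}}

```text
t: 9.4
position: [0.4632, 0.1038, 0.2417]
eef_rot: [-0.563, 0.429, -0.428, 0.563]
contact_force: [-3.9, 2.4, 2.1]
gripper_width: 0.0113
```

```bash
python3 look.py w9; python3 st.py 2.73
```

```text
bar in tool [ 0.0006 -0.0049  0.0352] radius 0.16481327495152365 theta 2.7062590199184826
bar in tool [ 0.0006 -0.0052  0.0181] radius 0.1649387855280545 theta 2.7046851926645967
9.45 g [0.4629 0.1043 0.1905] F tool [-5.5  0.5  0.6] mom [0.93 0.01 0.03] w 0.0108
radius 0.16305878266531953 theta 2.7420205079610005 along h -0.0013801479443515475
2.73 [-0.04 -0.11  0.06]
```

View pics/w9.png

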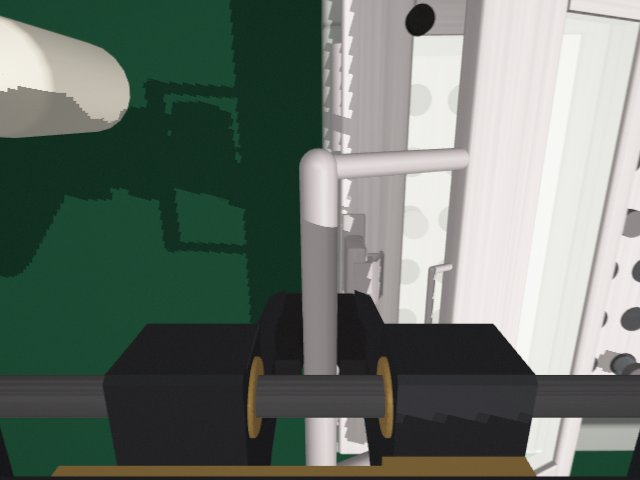

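>>> {"name": "drive_tool", "arguments": {
  "rows": [
    [0,0,0,0],
    [0,0,0,0],
    [0,0,0,0],
    [0,0,0,0],
    [0,0,0,0],
    [0,-0.5,0,0],
    [0,-1,0,0],
    [0,-1,0,0]
  ],
  "claw": 168
}}

```text
t: 10.25
position: [0.4635, 0.103, 0.3057]
eef_rot: [0.563, -0.429, 0.428, -0.562]
contact_force: [-0.0, 0.6, 0.6]
gripper_width: 0.0302
```

```bash
python3 look.py w10; python3 st.py
python3 - <<'E'
from cell import snapshot
import cv2
cv2.imwrite("pics/s10.png",snapshot("scene")["color"][60:360,80:400])
E
```

```text
bar in tool [0.0008 0.0602 0.0135] radius 0.16335780339958264 theta 2.708634073437257
bar in tool [ 0.0008  0.06   -0.0129] radius 0.16344788949527414 theta 2.7074867166364744
10.3 g [0.4648 0.103  0.2598] F tool [ 0.2 -4.5 -0.2] mom [ 0.01 -0.11 -0.04] w 0.0302
radius 0.2019446953090848 theta 2.4246426331578474 along h 0.00015146169032223338
```

View pics/w10.png

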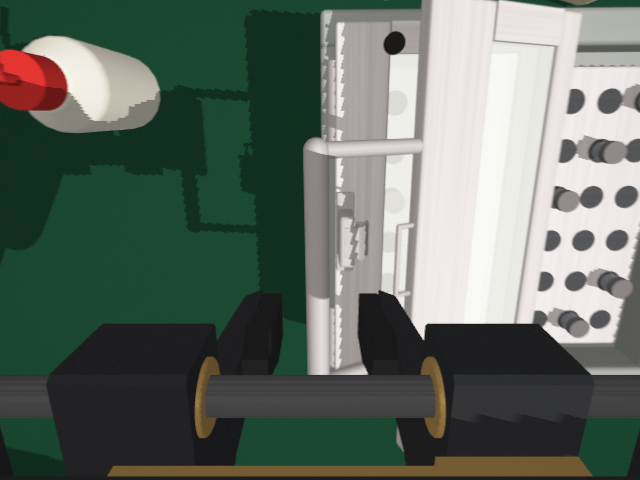

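View pics/s10.png

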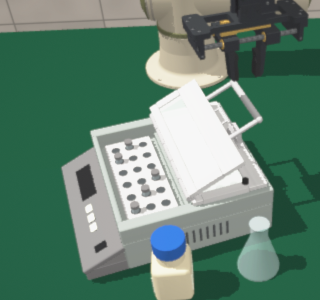

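```bash
cat > rail.py <<'E'
from h import *
from cell import monitor
np.set_printoptions(precision=4,suppress=True)
s=monitor.sense();M=Ro.from_quat(s["eef_rot"]).as_matrix();tip=s["position"]+.064*M[:,1];d=tip-H
print(s["t"],"tip rel: r",d@r,"h",d@h,"z",tip[2],"F",s["contact_force"],"w",s["gripper_width"])
print("units to rail z.19",M.T@(H+.086*r+[0,0,.071]-tip)/.025)
E
python3 rail.py
```

```text
10.35 tip rel: r 0.14479621334622594 h 0.00012275912320298482 z 0.24378328345440675 F [ 0.4105 -0.0085  0.6616] w 0.030205688155712947
units to rail z.19 [ 2.3481  2.1554 -0.0177]
```

>>> {"name": "drive_tool", "arguments": {
  "rows": [
    [0.6,0,0,0],
    [0.7,0,0,0],
    [0.7,0,0,0],
    [0.35,0,0,0],
    [0,0.5,0,0],
    [0,0.6,0,0],
    [0,0.6,0,0],
    [0,0.4,0,0]
  ],
  "claw": 255,
  "squeeze": 20
}}

```text
t: 11.15
position: [0.4787, 0.0467, 0.251]
eef_rot: [0.563, -0.429, 0.428, -0.562]
contact_force: [0.2, -0.3, 0.1]
gripper_width: 0.0004
```

```bash
python3 rail.py
```

```text
11.15 tip rel: r 0.08678716848154515 h -0.001468698548675269 z 0.18699362007115541 F [ 0.1624 -0.3105  0.1029] w 0.00044846994299487
units to rail z.19 [ 0.0314 -0.1204  0.0585]
```

>>> {"name": "drive_tool", "arguments": {
  "rows": [
    [0,0.2,0,0],
    [0,0.2,0,0],
    [0,0.2,0,0],
    [0,0.2,0,0],
    [0,0.2,0,0],
    [0,0.2,0,0],
    [0,0.2,0,0],
    [0,0.2,0,0]
  ]
}}

```text
t: 11.95
position: [0.4792, 0.0465, 0.2121]
eef_rot: [0.563, -0.428, 0.428, -0.563]
contact_force: [1.1, 0.9, 1.6]
gripper_width: 0.0006
```

```bash
python3 rail.py; python3 look.py w11
```

```text
11.95 tip rel: r 0.08643185567975362 h -0.001006538769937995 z 0.1480629642375108 F [1.1059 0.9297 1.5502] w 0.0005799171869985608
units to rail z.19 [ 0.0172 -1.6775  0.0402]
bar in tool [0.0007 0.0215 0.0264] radius 0.08845009070130253 theta 2.9494161746445373
bar in tool [0.0007 0.0149 0.0086] radius 0.09028779690503291 theta 2.878891648255484
```

View pics/w11.png

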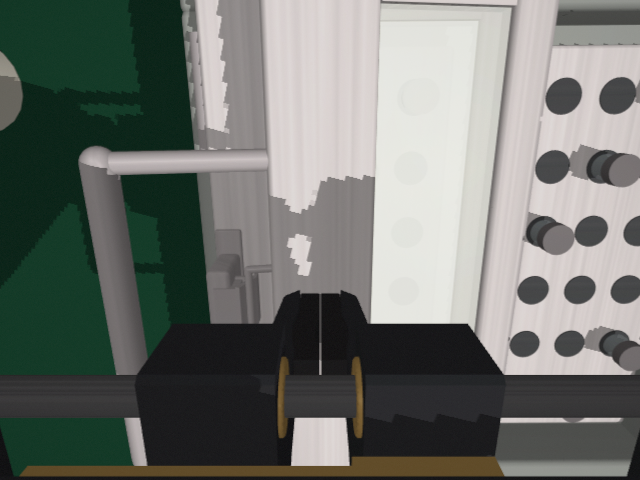

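The closed fingertips (x 285–367) are on the rail (268–378), clear of the hook at (230,260). Pressing on slowly.

>>> {"name": "drive_tool", "arguments": {
  "rows": [
    [0,0.1,0,0],
    [0,0.1,0,0],
    [0,0.08,0,0],
    [0,0.06,0,0],
    [0,0.05,0,0],
    [0,0.05,0,0],
    [0,0.0,0,0],
    [0,0.0,0,0]
  ]
}}

```text
t: 12.8
position: [0.4791, 0.047, 0.202]
eef_rot: [-0.562, 0.429, -0.428, 0.563]
contact_force: [-2.9, 4.6, 8.0]
gripper_width: 0.0006
```

```bash
python3 rail.py
```

```text
12.8 tip rel: r 0.08704043795174003 h -0.000852511525239631 z 0.13800874984752115 F [-2.9015  4.6379  8.0148] w 0.000598789637932115
units to rail z.19 [ 0.0396 -2.0797  0.0354]
```

>>> {"name": "drive_tool", "arguments": {
  "rows": [
    [0,0.04,0,0],
    [0,0.04,0,0],
    [0,0.04,0,0],
    [0,0,0,0],
    [0,0,0,0],
    [0,0,0,0],
    [0,0,0,0],
    [0,0,0,0]
  ]
}}

```text
t: 13.6
position: [0.4793, 0.0468, 0.1988]
eef_rot: [-0.562, 0.428, -0.428, 0.563]
contact_force: [-0.8, 4.3, 5.0]
gripper_width: 0.0004
```

```bash
python3 rail.py
```

```text
13.6 tip rel: r 0.0867958745132443 h -0.0007737858729337005 z 0.13479447177737372 F [-0.7783  4.2563  4.9842] w 0.00042098389731980997
units to rail z.19 [ 0.0306 -2.2082  0.0327]
```

>>> {"name": "drive_tool", "arguments": {
  "rows": [
    [0,0.04,0,0],
    [0,0.04,0,0],
    [0,0.04,0,0],
    [0,0,0,0],
    [0,0,0,0],
    [0,0,0,0],
    [0,0,0,0],
    [0,0,0,0]
  ]
}}

```text
t: 14.4
position: [0.4793, 0.0468, 0.1958]
eef_rot: [-0.562, 0.428, -0.428, 0.563]
contact_force: [-1.2, 5.0, 4.8]
gripper_width: 0.0002
```

```bash
python3 rail.py
```

```text
14.4 tip rel: r 0.0867782983017135 h -0.0007663669628682666 z 0.13180656365425586 F [-1.1818  5.0295  4.8498] w 0.00017857291256478377
units to rail z.19 [ 0.03   -2.3277  0.0325]
```

>>> {"name": "drive_tool", "arguments": {
  "rows": [
    [0,0.04,0,0],
    [0,0.04,0,0],
    [0,0,0,0],
    [0,0,0,0],
    [0,0,0,0],
    [0,0,0,0],
    [0,0,0,0],
    [0,0,0,0]
  ]
}}

```text
t: 15.2
position: [0.4793, 0.0469, 0.1941]
eef_rot: [-0.562, 0.428, -0.428, 0.563]
contact_force: [-1.8, 5.9, 8.2]
gripper_width: 0.0005
```

```bash
python3 rail.py; python3 look.py w12
python3 - <<'E'
import cv2
c=cv2.imread("pics/w12.png")[120:420,100:400];cv2.imwrite("pics/w12z.png",cv2.resize(c,None,fx=2,fy=2))
E
```

```text
15.2 tip rel: r 0.08687354983983056 h -0.0007272236703951918 z 0.13008286600375055 F [-1.7732  5.8673  8.2179] w 0.0004882251925355199
units to rail z.19 [ 0.0335 -2.3967  0.0314]
bar in tool [0.0007 0.0201 0.0269] radius 0.08636553576772242 theta 3.1381693477996437
bar in tool [0.0007 0.0148 0.0086] radius 0.08683390816321049 theta 3.077434518731224
```

View pics/w12z.png

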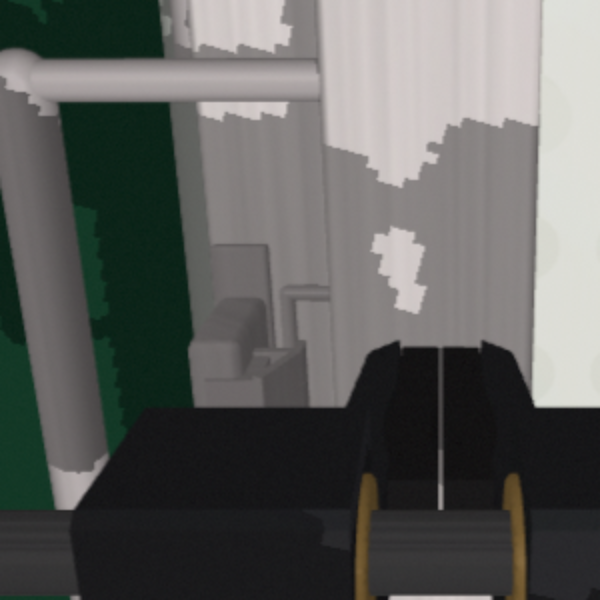

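The bail (zoom x≈290) is against the bolt at (275,355). Force is only about 8 N, so I'll keep pressing.

>>> {"name": "drive_tool", "arguments": {
  "rows": [
    [0,0.04,0,0],
    [0,0.04,0,0],
    [0,0,0,0],
    [0,0,0,0],
    [0,0,0,0],
    [0,0,0,0],
    [0,0,0,0],
    [0,0,0,0]
  ]
}}

```text
t: 16.05
position: [0.4794, 0.047, 0.1937]
eef_rot: [-0.562, 0.428, -0.429, 0.563]
contact_force: [-9.8, 6.6, 26.7]
gripper_width: 0.0006
```

```bash
python3 rail.py
```

```text
16.05 tip rel: r 0.08687111784455508 h -0.0005581319593186824 z 0.12973982261478145 F [-9.7735  6.5583 26.7151] w 0.0006151690130508349
units to rail z.19 [ 0.0349 -2.4104  0.027 ]
```

```bash
python3 look.py w13
python3 - <<'E'
import cv2
from cell import snapshot
c=cv2.imread("pics/w13.png")[120:420,100:400];cv2.imwrite("pics/w13z.png",cv2.resize(c,None,fx=2,fy=2))
d=snapshot("scene")["color"][160:280,230:370];cv2.imwrite("pics/s13z.png",cv2.resize(d,None,fx=5,fy=5,interpolation=cv2.INTER_CUBIC))
E
```

```text
bar in tool [0.0007 0.0196 0.027 ] radius 0.08638474980137786 theta 3.1356493661005596
bar in tool [0.0007 0.0149 0.0086] radius 0.08679247557655229 theta 3.081773379506902
```

View pics/w13z.png

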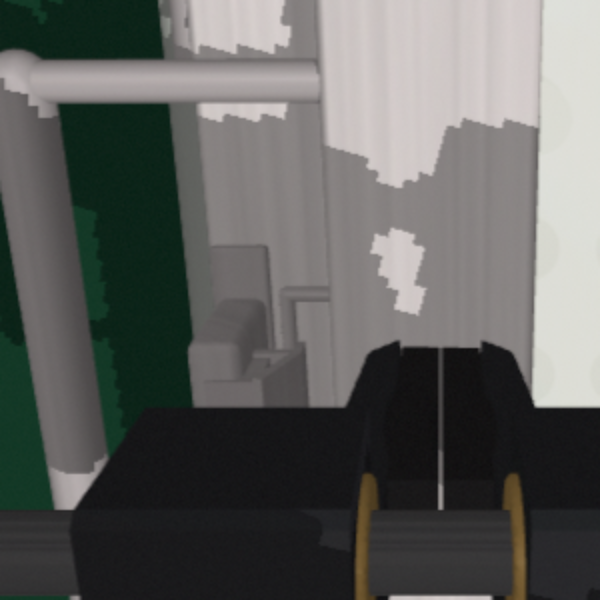

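View pics/s13z.png

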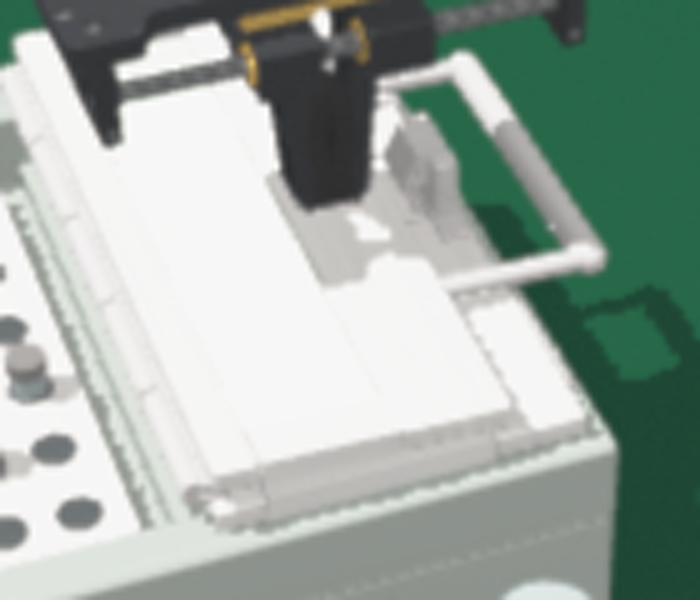

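>>> {"name": "drive_tool", "arguments": {
  "rows": [
    [0,-0.1,0,0],
    [0,-0.2,0,0],
    [0,-0.5,0,0],
    [0,-0.8,0,0],
    [0,-0.8,0,0],
    [0.4,-0.4,0,0],
    [0.6,0,0,0],
    [0,0,0,0]
  ]
}}

```text
t: 16.95
position: [0.4861, 0.0205, 0.2606]
eef_rot: [0.562, -0.429, 0.429, -0.562]
contact_force: [0.4, 0.2, -0.0]
gripper_width: 0.0
```

```bash
python3 rail.py; python3 look.py w14
python3 - <<'E'
import cv2
from h import *
from cell import snapshot
np.set_printoptions(precision=4,suppress=True)
c=cv2.imread("pics/w14.png")[100:400,60:360];cv2.imwrite("pics/w14z.png",cv2.resize(c,None,fx=2,fy=2))
d=snapshot("scene")["color"][160:280,230:370];cv2.imwrite("pics/s14z.png",cv2.resize(d,None,fx=5,fy=5,interpolation=cv2.INTER_CUBIC))
for n in ("w12","w13","w14"):
    d=np.load(f"pics/{n}.npz");M=Ro.from_quat(d["q"]).as_matrix();o=d["pos"]+M@d["hand_eye"][:3,3]
    R=M@d["hand_eye"][:3,:3];v,u=np.mgrid[0:300:2,0:640:2];z=d["range_z"][::2,::2][:150]
    P=o+np.stack([(u-d["cx"])/d["fx"]*z,(v-d["cy"])/d["fy"]*z,z],-1)@R.T;e=P-H;a=e@r;b=e@h
    for lo,hi in ((.072,.08),(.08,.09),(.09,.1),(.1,.106)):
        m=(z>0)&(a>lo)&(a<hi)&(b>.04)&(b<.12);print(n,lo,m.sum(),np.median(P[m][:,2]) if m.any() else 0)
    m=(z>0)&(a>.158)&(a<.172)&(b>-.05)&(b<.06)&(P[...,2]>.1);print("bar top",m.sum(),np.percentile(P[m][:,2],95) if m.any() else 0)
E
```

```text
16.95 tip rel: r 0.059530122255014944 h -0.0012499994389474252 z 0.19662720075495513 F [ 0.4193  0.1598 -0.022 ] w 5.6289331761968865e-06
units to rail z.19 [-1.0589  0.265   0.0484]
bar in tool [0.0009 0.0874 0.0044] radius 0.05880302777285774 theta 3.124628126412513
bar in tool [0.0007 0.0152 0.0084] radius 0.09642662360455434 theta 2.2819381830337426
w12 0.072 1258 0.1305645287053593
w12 0.08 1582 0.13020444026988898
w12 0.09 1562 0.1298263717895473
w12 0.1 938 0.12947424854983275
bar top 1188 0.12844759073447126
w13 0.072 1252 0.13054558435887034
w13 0.08 1580 0.1301125964414723
w13 0.09 1568 0.12973539538125312
w13 0.1 938 0.12944604576097074
bar top 1188 0.12828165450073015
w14 0.072 704 0.13184679861508908
w14 0.08 865 0.1315719123982964
w14 0.09 875 0.1314211781300614
w14 0.1 520 0.13127538320351845
bar top 922 0.13129505100405345
```

View pics/w14z.png

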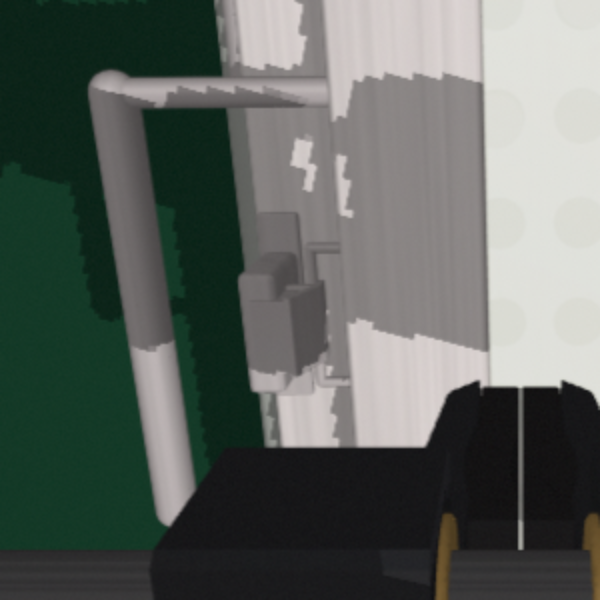

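View pics/s14z.png

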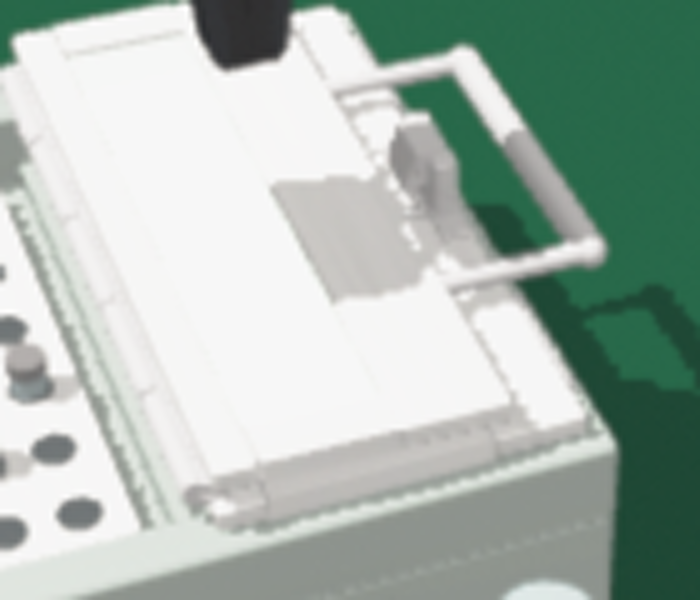

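Run:
```python
from h import *
np.set_printoptions(precision=4,suppress=True)
for n in ("w10","w11","w12","w13","w14"):
    d=np.load(f"pics/{n}.npz");M=Ro.from_quat(d["q"]).as_matrix();o=d["pos"]+M@d["hand_eye"][:3,3]
    R=M@d["hand_eye"][:3,:3];z=d["range_z"][:310];v,u=np.mgrid[0:310,0:640]
    P=o+np.stack([(u-d["cx"])/d["fx"]*z,(v-d["cy"])/d["fy"]*z,z],-1)@R.T;e=P-H;a=e@r;b=e@h
    print(n)
    for zl in (.123,.126,.129,.132,.135,.138,.141):
        m=(z>0)&(abs(b)<.03)&(a>.108)&(a<.145)&(abs(P[...,2]-zl)<.0015)
        if m.sum()>5: print("  z",zl,m.sum(),"a min/5%/max",a[m].min(),np.percentile(a[m],5),a[m].max(),"b",b[m].min(),b[m].max())
```

```text
w10
  z 0.123 14 a min/5%/max 0.12417396300628745 0.12463467835095465 0.1327716667347693 b 0.013274598752424557 0.014517682805634721
  z 0.126 17 a min/5%/max 0.12379839628754064 0.12421698696804133 0.13293499749340973 b 0.012842563677384284 0.014536291875018176
  z 0.129 21 a min/5%/max 0.11383249222822328 0.1145475430375277 0.1329867216417159 b 0.008205455473539841 0.014710814356599452
  z 0.132 89 a min/5%/max 0.11363280212795031 0.11386155381163453 0.13316068210620505 b -0.012624508238641544 0.014598770912600182
  z 0.135 110 a min/5%/max 0.11433079704322657 0.11457415001874263 0.13315158350159445 b -0.017584846253764243 0.014567911209031862
  z 0.138 85 a min/5%/max 0.1155251728360743 0.11600648977737302 0.13284094973537255 b -0.013528255329300794 0.014727302924659439
  z 0.141 827 a min/5%/max 0.11709496328454898 0.11820546328242693 0.13294602498720162 b -0.01931504330937212 0.01452914722661879
w11
  z 0.123 73 a min/5%/max 0.12284810542414869 0.12297810549503913 0.13244353711199602 b 0.005191103862040619 0.014576688924880753
  z 0.126 91 a min/5%/max 0.11363529031197422 0.1137
[... 2782 characters left out ...]
-0.023944948169000325 0.019260720813051337
  z 0.129 211 a min/5%/max 0.10800935690581719 0.10814626446006631 0.13196812239752415 b -0.02599979585263389 0.02979872628763212
  z 0.132 185 a min/5%/max 0.11337515418796211 0.11357555775304003 0.13175199657140413 b -0.019396971433539887 0.014634229509166801
  z 0.135 223 a min/5%/max 0.11372410037618079 0.11424277353675921 0.13253939428308648 b -0.017125710697993794 0.014672144768808749
  z 0.138 248 a min/5%/max 0.11498926587609395 0.11553912303026047 0.13227032392591168 b -0.018226608174309294 0.014542401482429336
  z 0.141 1162 a min/5%/max 0.11637871522124353 0.11769780465364447 0.13281624103337714 b -0.01911270630587362 0.014736623080129149
```

The bolt nose is back at its rest position (113.5 mm, the same as before the press). The bail, reaching to about 119 mm, lies beneath it, so it has latched. I'll retreat and do a last check.

>>> {"name": "drive_tool", "arguments": {
  "rows": [
    [0,-0.6,0,0],
    [0,-1,0,0],
    [0,-1,0,0],
    [0,-0.6,0,0],
    [0,0,0,0],
    [0,0,0,0],
    [0,0,0,0],
    [0,0,0,0]
  ]
}}

```text
t: 17.85
position: [0.4857, 0.0224, 0.3405]
eef_rot: [0.563, -0.429, 0.428, -0.562]
contact_force: [-0.3, 0.8, -0.4]
gripper_width: 0.0006
```

```bash
python3 look.py w15; python3 rail.py
python3 - <<'E'
import cv2
from h import *
from cell import snapshot
np.set_printoptions(precision=4,suppress=True)
cv2.imwrite("pics/s15.png",snapshot("scene")["color"])
d=np.load("pics/w15.npz");M=Ro.from_quat(d["q"]).as_matrix();o=d["pos"]+M@d["hand_eye"][:3,3]
R=M@d["hand_eye"][:3,:3];z=d["range_z"][:280];v,u=np.mgrid[0:280,0:640]
P=o+np.stack([(u-d["cx"])/d["fx"]*z,(v-d["cy"])/d["fy"]*z,z],-1)@R.T;e=P-H;a=e@r;b=e@h
m=(z>0)&(abs(b)<.02)&(a>.108)&(a<.12)&(abs(P[...,2]-.1335)<.003);print("nose",m.sum(),np.percentile(a[m],5) if m.any() else 0)
for lo,hi in ((.072,.08),(.09,.1),(.1,.106)):
    m=(z>0)&(a>lo)&(a<hi)&(b>.04)&(b<.12);print(lo,np.median(P[m][:,2]))
E
```

```text
bar in tool [ 0.0011  0.1674 -0.0223] radius 0.060744445975082134 theta 3.1281395781341605
bar in tool [0.0007 0.015  0.0085] radius 0.16788764970577216 theta 1.9968115245181233
17.9 tip rel: r 0.06152941717667491 h -0.0011843866395610774 z 0.2766900239760197 F [ 0.4699 -0.7234  0.0328] w 0.00038914864081988215
units to rail z.19 [-0.9766  3.4682  0.052 ]
nose 145 0.11372777677356909
0.072 0.13192705041861558
0.09 0.13150745292622923
0.1 0.13127007839271335
```

View pics/s15.png

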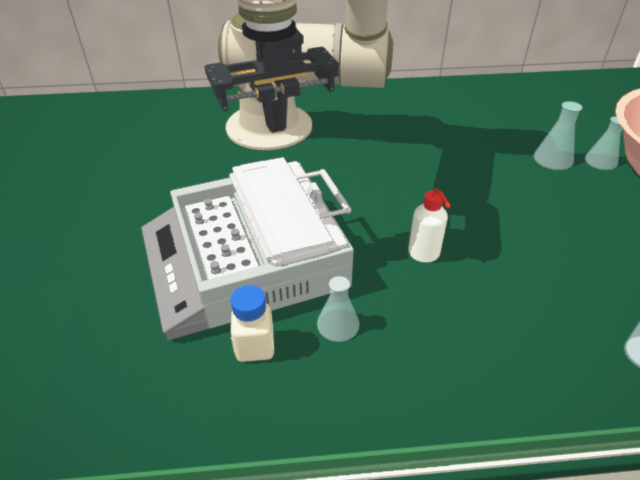

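View pics/w15.png

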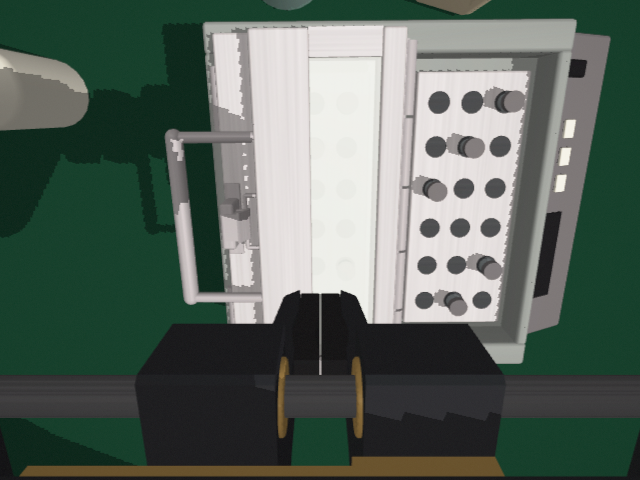

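The front half is open and the folded leaf lies flat, with its bail under the bolt at about (245,215). The bottles and the flask have not moved, and the gripper is clear of everything.

```bash
python3 -c "
from cell import finish_job
print(finish_job())"
```

```text
the job is handed in; nothing more can be done
None
```

The front leaf is folded back flat on the rear leaf, held by the spring catch. I handed the job in at about 18 s with the gripper touching nothing.

I gripped the bar handle lightly and carried it along its arc to about 2.7 rad. I then let go and pressed the end rail down with closed fingertips until the catch took the bail.

**Last checks**
- **Catch:** after I let go, the bolt's nose stood at 113.5–113.7 mm, its rest position. The bail lay beneath it, and the leaf stayed flat in two views taken 0.9 s apart. I did not tug on the leaf to test the catch, and no sharp snap showed in the force readings.
- **Rear leaf and bystanders:** in the last pictures the rear leaf looks shut, and the bottles and flask look unmoved. I judged this by eye, not by measurement.

**Not quite clean**
- **Lift:** the bar slid about 5–6 mm along the fingers, and for a moment I pushed on the leaf toward the hinge with about 12 N. I corrected the path after that.
- **Press:** the last steps reached about 27 N vertically, above the stated 10–22 N peak. The catch had probably already closed, so part of that went into the buffers.

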